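# Hang the fittings caddy in the lever-lid bin

### The arm

A 6-joint arm with a two-finger parallel gripper is mounted at the origin on the work surface. World frame = base frame: x ahead of the robot, y to its left, z up, the work surface at z = 0. Lengths are in mm, angles in rad, forces in N, time in s.
With the tool pointing down it reaches from about 350 to 875 mm from the base axis. Payload 4.2 kg.
Tool frame: the origin (TCP) lies between the finger pads; the fingertips stand 17 mm ahead of it and the grasp point (between the pads) lies 2 mm behind it (nose_length is the distance from the TCP to the fingertips, in mm); z points along the fingers, y is the direction in which the jaws open and shut (so a half turn about z gives the same grasp; the last joint's range is limited). The gripper opens to 85 mm and grips with 20 to 120 N. Pads are 22 mm wide; open, the fingers measure 114 mm over their backs; the gripper's body (76 mm by 85 mm) begins 54 mm behind the grasp point. The pads swing forward as they close: fully open they stand 13 mm farther back than shut.
Start: joints at [-0.924, 0.385, 0.008, 0, -1.194, -0.259], TCP at [236.359, -578.562, 248.312] pointing down, gripper open.
Joint ranges: [-3.14, 3.14], [-1.21, 2.06], [-1.07, 1.41], [-3.16, 2.05], [-2.99, -0.16], [-3.1, 3.1]. Speed limits (rad/s): [2.79, 2.79, 3.14, 3.14, 3.14, 3.14].

### API

Orientations are given as a unit quaternion [x, y, z, w].
In Python, from bench import * gives the robot as it stands.
- The arm moves only by the tool jog_arm, never from a script. Its argument "increments" is a list of rows, each a list of 4 numbers: the shift along the tool's x, y, z in m, then the turn about the tool's z in degrees. A call has 1 to 10 rows; each row is the pose to reach, as a shift and turn from the pose measured when the call began, along the tool's axes at that moment; what a row does not reach only later rows make up. A row lasts 1/8 s, in which the tool goes at most 62.5 mm and 10.7 degrees, less where a joint would pass 70% of its speed; a pose out of reach is approached as far as the arm can. A call with a gripper value outside its range is refused whole. "hand" is the gripper's target within -1 to 1 (fully open at 1, half-way at 0, shut at -1), set as the call begins (left out, the last holds). The fingers move at their own pace and stop on an object; the grip force is fixed at half the most. Time passes only in rows, so rows that repeat a pose let the fingers close. It gives the time, the measured TCP pose, the force and the opening at its end, in the units of the state.
- read_state(): the state, without advancing time (a new reading comes with each control period).
- get_image(name): name is "side" or "top"; returns the picture (480x640x3 uint8, red, green, blue); there is no depth.
- calibration(name): a dict with "fx", "fy", "cx", "cy" (pixels), "position" and "rotation" of the camera in the world. Camera axes: x right, y up, looking along -z (the intrinsics and any distortion apply to the point x, -y, -z); pixel columns grow to the right and rows downward; lengths in mm; the calibration is good to about 2 mm. A picture is of the moment at which its call begins. calibration takes no time and is no camera call.
- job_done(): hands the job in, once; it reports no verdict.
The state is a dict: "clock": time; "joints": joint angles; "joint_vel": joint speeds; "joint_efforts": joint torques, N m; "position": TCP position; "ee_rot": TCP orientation; "contact_force": force on the tool from outside, world axes, zero at the start; "wrist_torque": the same for the moment, N m; "gripper_width": finger opening in mm.
Only numpy, scipy, OpenCV 4.12 (cv2) and the standard library are available. Lean on these libraries where they do the work, as an engineer would, in place of code of your own. Each camera call takes 0.05 s, during which the arm holds its last target.

### The job

Weigh the bin's lid lever down with the slim tin so that the lid stays raised by itself, and hang the caddy inside the bin by its own hook over the front rim (the one above the lever). Then take the tin off the lever so that the lid closes fully over the caddy, and leave the tin standing upright on the bench. Leave the paint tin, the bottle and the carton where they are.

Things in the scene. Friction and masses are not known exactly. Their poses are not given: they have to be found in the camera images.
- bin: Fixed open steel bin, 200 (its x) x 220 (y) x 160 mm high, walls 5 mm; origin under its centre on the bench, z up. Front (lever side) faces its own -x, roughly world +y (within 20 deg). Lid hinge along the back rim. Four rubber buffers (12 mm wide, 16 mm high) on the rim corners leave a 16 mm gap under the shut lid, enough for a hook. Inside free above 35 mm.
- front_rim (a point): Middle of the top of the bin's front wall (half-way through its 5 mm), 160 mm above the bench; x points into the bin, y along the rim, z up.
- lever_pad (a point): Point fixed to the bin where a weight should stand: top of the lever when fully down and level, 25 mm above the bench, 70 mm in front of the bin's front face, on its centre line. Axes as the bin.
- lever (a joint): Lid-lift lever: flat plate 90 mm wide sticking 125 mm out of the bin's front, hinged 22 mm up. 0: up, outer end about 73 mm high, sloping 0.4 rad; 0.4: fully down on its stop, level, top 25 mm above the bench. It springs back: 3 to 6 N at the pad hold or move it, so the slim tin's weight keeps it down, if pressed down to the stop before letting go (it may slip off the slope).
- lid (a joint): Black flat lid 222 x 232 mm, 7 mm thick, hinged 178 mm up at the bin's back rim, geared to the lever. 0: shut; 1.35 rad: fully raised (lever fully down), nearly upright at the back of the bin, top edge about 0.4 m above the bench. It falls shut within about a second when the lever is let go.
- tin_mid (a point): Slim bare-metal tin full of screws with a plain paper band, 62 mm diameter, 120 mm high, about 0.8 kg, loose and standing upright; the point is its centre, 60 mm above its underside. The slimmer of the two tins.
- caddy_grip (a point): Small grey plastic caddy, standing, loose, 0.16 kg: open box 70 (its x) x 80 (y) x 60 mm high with a handle bar across the top. The point is the bar's middle, 97 mm above the underside; the bar runs along x, 68 mm long, 12 wide, 14 high, 30 mm free under it. Hook on the -x side; back plate 31 to 35 mm to -x of the point.
- caddy_hook (a point): On the caddy: middle of its hook's underside, where the rim bears; 43 mm to -x of and 3 mm above the handle point, 100 mm above the underside. Hook 44 mm wide, strap 6 mm thick, lip reaching 30 mm below this point, 4 mm thick; gap lip to back plate 16 mm. Hung well, the point is on the front rim, its x is along the bin's x, the box inside (it may lean 0.12 rad).
- paint_mid (a point): Bystander: wide green-banded paint tin, 90 mm diameter, 110 mm high, loose; the point is its centre, 55 mm up.
- bottle_mid (a point): Bystander: white plastic bottle with black cap, 56 mm diameter, 135 mm high, loose; the point is on its axis 67 mm up.
- carton_mid (a point): Bystander: cardboard carton 70 mm (x) by 110 mm (y) by 75 mm high, loose, beside the bin on its side away from the robot; the point is its centre.
There are look-alikes about, which are no part of the job. What is shaped like the part that bears caddy_grip but purple is not meant.

How it is judged:
By the outcome, as a careful person would: the job done as asked, in the order asked, and still so for the second after the job is handed in, with the robot touching nothing.
It also fails if it takes over 72 s, if anything falls off the work surface, if the arm or the gripper's body presses on something with over 40 N, if the wrist force passes 120 N, or if a joint passes its speed limit or range.

## Working session

There is one attempt and no reset: what is moved stays moved. The work goes in short steps, Python scripts to look and compute and a tool call to move; the robot and the scene stay as the last step left them, time stands still between calls to the robot, and variables do not carry over. Pictures are saved under pics/ and viewed, and the job is handed in when it is done.

Besides the shell and the picture viewer there is one more tool, called after ">>>" as a command line: name --pt "numbers of a row" for each row, then --argument value for the rest. jog_arm: Moves the arm, as the interface text tells. Its arguments: {"type":"object","properties":{"increments":{"type":"array"},"hand":{"type":"number"}},"required":["increments"]}

```bash
mkdir -p pics; ls; python3 - <<'E'
from bench import *
import cv2,numpy as np
s=read_state();print(s)
for n in("side","top"):
    c=calibration(n);print(n,c)
    cv2.imwrite(f"pics/{n}0.png",get_image(n)[:,:,::-1])
E
```

```text
pics
{'clock': 0.0, 'joints': array([-9.24411720e-01,  3.85565548e-01,  6.63565284e-03, -4.99544425e-04,
       -1.19399823e+00, -2.58595483e-01]), 'joint_vel': array([-0.00074646, -0.00127692,  0.00268639, -0.00024463, -0.00125616,
        0.00023567]), 'joint_efforts': array([-8.87618498e-04, -3.92286623e+01,  1.88396949e+01,  4.18623760e+00,
       -4.72420346e-03,  1.65929708e-05]), 'position': array([ 236.15186883, -578.08277117,  247.2198789 ]), 'ee_rot': array([-1.92591390e-01,  9.81278435e-01,  1.06012702e-03, -2.57229536e-04]), 'contact_force': array([0.13975377, 0.75788371, 0.01644752]), 'wrist_torque': array([ 0.04368596,  0.06644379, -0.01610618]), 'gripper_width': 85.77668337191072}
side {'fx': 522.9632562045856, 'fy': 522.9632562045856, 'cx': 314.17533843606935, 'cy': 230.8964185568568, 'position': array([165.29184798, 845.7797746 , 651.05703933]), 'rotation': array([-0.1124938 ,  0.48538795,  0.84400145, -0.19850751])}
top {'fx': 529.5147366516622, 'fy': 529.5147366516622, 'cx': 326.84590205417965, 'cy': 238.9030075950177, 'position': array([ 468.92389096,   16.71200949, 1183.52492056]), 'rotation': array([ 0.02796016, -0.02884321, -0.70626807,  0.70680387])}
```

View pics/side0.png

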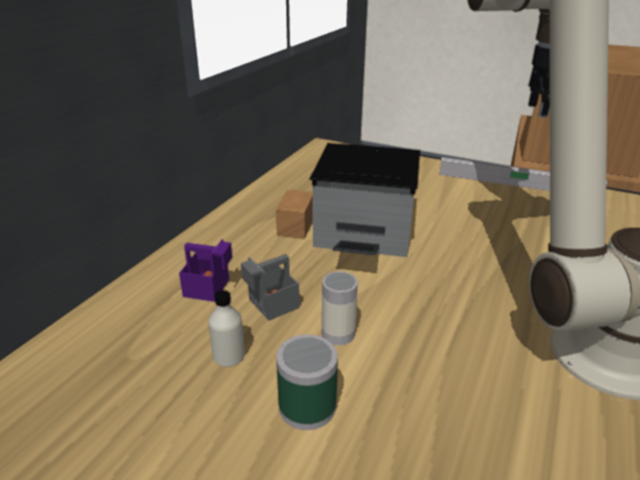

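View pics/top0.png

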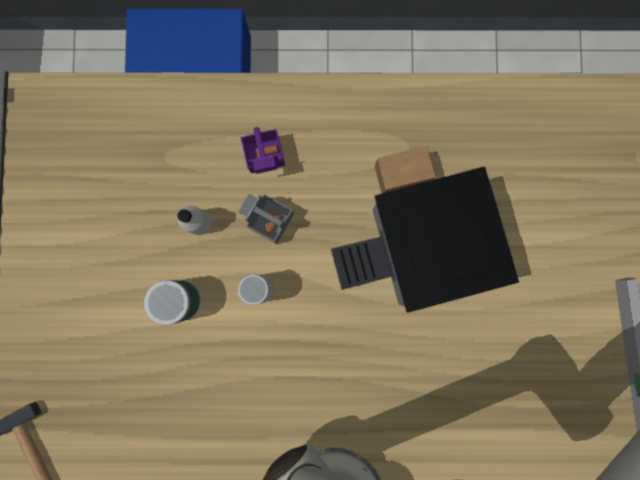

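The side image shows the shut bin at (365,200), the slim tin at (340,305), the grey caddy at (270,287) and the purple look-alike at (205,270). In the top image, the slim tin is at (254,289), the paint tin at (168,301), the grey caddy at (267,217) and the lever at (360,262). I'll enlarge these next.

```bash
cat > h.py <<'E'
from bench import *
import cv2,numpy as np
from scipy.spatial.transform import Rotation as R
def cam(n):
    c=calibration(n);return c,R.from_quat(c['rotation']).as_matrix(),np.array(c['position'])
def px(n,p):
    c,M,t=cam(n);q=M.T@(np.array(p,float)-t);q=q*[1,-1,-1]
    return np.array([c['cx']+c['fx']*q[0]/q[2],c['cy']+c['fy']*q[1]/q[2]])
def ray(n,u,v):
    c,M,t=cam(n);return t,M@np.array([(u-c['cx'])/c['fx'],-(v-c['cy'])/c['fy'],-1.])
def at(n,u,v,z):
    t,d=ray(n,u,v);return t+d*(z-t[2])/d[2]
def crop(n,img,u0,v0,u1,v1,k,name,marks=()):
    a=cv2.resize(img[v0:v1,u0:u1],None,fx=k,fy=k,interpolation=cv2.INTER_CUBIC)[:,:,::-1].copy()
    for m in marks:
        p=px(n,m);q=tuple(int(x) for x in ((p-[u0,v0]+.5)*k));cv2.drawMarker(a,q,(0,0,255),cv2.MARKER_CROSS,12,1)
    for i in range(u0-u0%20+20,u1,20): cv2.putText(a,str(i),(int((i-u0)*k),8),0,.3,(0,255,255),1);cv2.line(a,(int((i-u0)*k),10),(int((i-u0)*k),16),(0,255,255),1)
    for i in range(v0-v0%20+20,v1,20): cv2.putText(a,str(i),(0,int((i-v0)*k)),0,.3,(0,255,255),1);cv2.line(a,(22,int((i-v0)*k)),(28,int((i-v0)*k)),(0,255,255),1)
    cv2.imwrite(f"pics/{name}.png",a)
E
python3 - <<'E'
from h import *
t=cv2.imread("pics/top0.png")[:,:,::-1];s=cv2.imread("pics/side0.png")[:,:,::-1]
crop("top",t,220,180,320,310,4.5,"t_a")
crop("top",t,320,150,530,320,3.7,"t_b")
crop("side",s,170,220,370,360,4,"s_a")
crop("side",s,270,130,430,280,4,"s_b")
E
```

```text
(no output)
```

View pics/t_a.png

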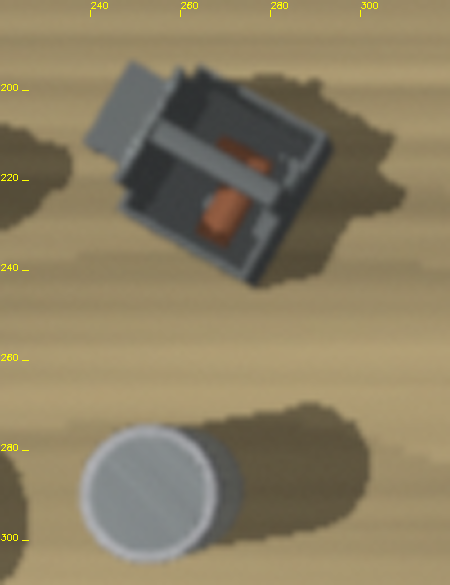

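View pics/t_b.png

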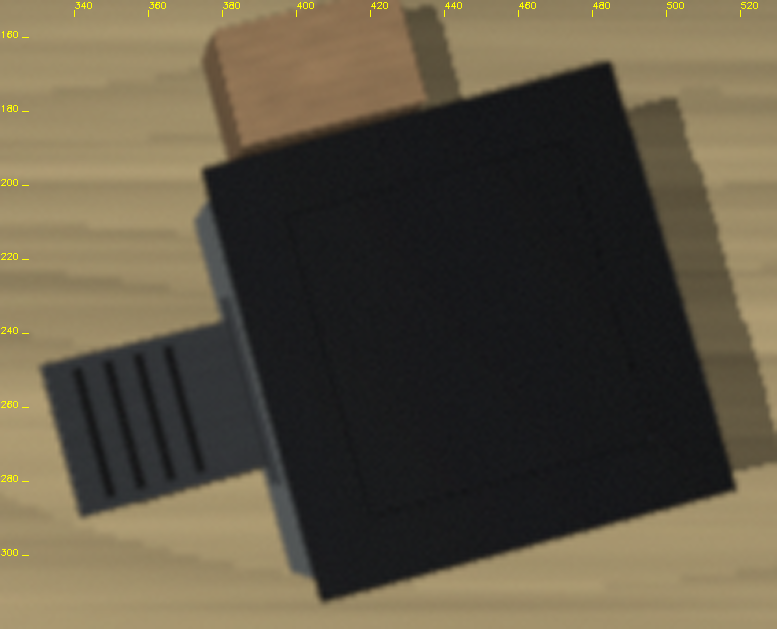

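View pics/s_a.png

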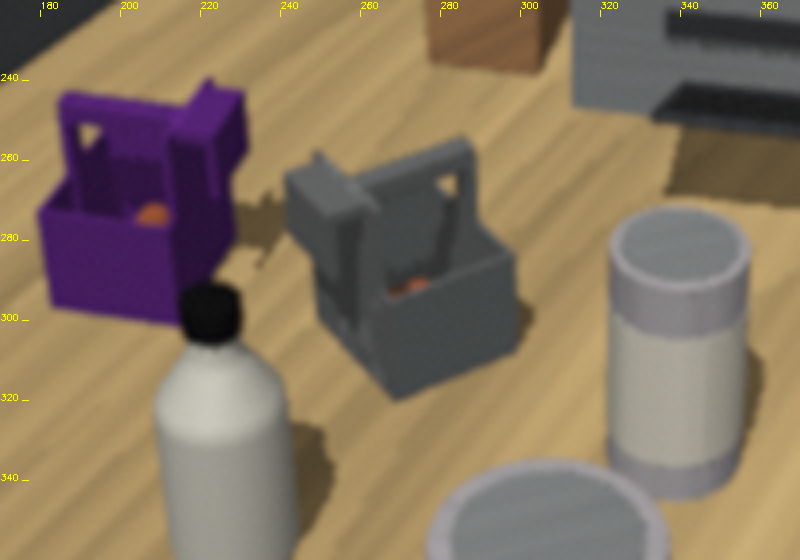

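View pics/s_b.png

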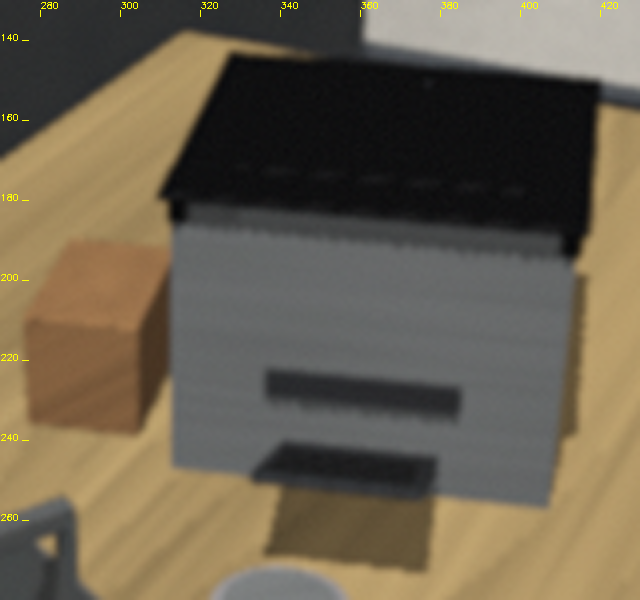

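The side view shows two caddies. The purple one at (205,270) is the look-alike, and the grey one at (270,287), with its hook towards the upper left in the top view, is the target. The slim tin has a paper band and sits at (340,305) in the side view; the paint tin is the wide green one at (307,380).

```bash
python3 - <<'E'
from h import *
np.set_printoptions(precision=1,suppress=True)
K=3.7
# lid corners top
L=[(374.9,195.7),(485.1,166.8),(518.9,282.4),(406.8,312.4)]
P=[at("top",u,v,184) for u,v in L];print("lid",*[p[:2] for p in P])
for i in range(4):print(np.linalg.norm(P[i]-P[(i+1)%4]))
c=sum(P)/4;ax=(P[1]+P[2]-P[0]-P[3]);print("c",c,"yaw",np.arctan2(ax[1],ax[0]), "yaw sides",[np.arctan2(*(b-a)[1::-1]) for a,b in((P[0],P[1]),(P[3],P[2]))],[np.arctan2(*(b-a)[:2]) for a,b in((P[0],P[3]),(P[1],P[2]))])
# front wall bottom corners from side
for u,v in((270+172/4,130+467/4),(270+549/4,130+506/4)):print("front bottom",at("side",u,v,0))
for u,v in((270+172/4,130+224/4),(270+573/4,130+262/4)):print("front top",at("side",u,v,160))
# lever outer corners top
for u,v in((331,248.6),(341.5,289.5)):print("lever end",at("top",u,v,73))
# tin
p=at("top",220+149/4.5,180+493/4.5,120);print("tin top",p,"dia",np.linalg.norm(at("top",220+80/4.5,290,120)-at("top",220+217/4.5,290,120)))
p=at("side",(322+356)/2,170+ (0) +110,120)
print("tin side",at("side",339.7,220+247/4,120))
# caddy bar
a=at("top",220+155/4.5,180+130/4.5,104);b=at("top",220+278/4.5,180+197/4.5,104);print("bar",a,b,np.linalg.norm(b-a),(a+b)/2,np.arctan2(*(b-a)[1::-1]))
h1=at("top",220+135/4.5,180+62/4.5,106);h2=at("top",220+88/4.5,180+140/4.5,106);print("hook outer",h1,h2,np.linalg.norm(h1-h2),(h1+h2)/2,np.arctan2((h1-h2)[1],(h1-h2)[0]))
b1=at("top",220+330/4.5,180+140/4.5,60);b2=at("top",220+255/4.5,180+285/4.5,60);b3=at("top",220+122/4.5,180+205/4.5,60);print("box",b1,b2,b3,np.linalg.norm(b1-b2),np.linalg.norm(b2-b3))
# paint,bottle
print("paint",at("top",167,302,110),"bottle",at("top",184,216,135))
E
```

```text
lid [632.1 -76.1] [ 688.2 -287.5] [ 467.6 -346. ] [ 411.4 -134.4]
218.79159574749895
228.26830837172565
218.99263386676978
228.27530116796646
c [ 549.8 -211.   184. ] yaw -1.3114887329997038 yaw sides [np.float64(-1.3115044501651256), np.float64(-1.3114730302628468)] [np.float64(-1.8290904098024718), np.float64(-1.8299710886534915)]
front bottom [629.6 -88.4   0. ]
front bottom [ 418.5 -147.3    0. ]
front top [627.4 -83.3 160. ]
front top [ 417.4 -136.7  160. ]
lever end [537.9   6.6  73. ]
lever end [452.4 -15.3  73. ]
tin top [452.9 162.8 120. ] dia 60.85077390806295
tin side [451.8 165.3 120. ]
bar [617.6 164.2 104. ] [586.9 107.8 104. ] 64.1982303980138 [602.2 136.  104. ] -2.0695605964711294
hook outer [648.6 173.4 106. ] [612.7 194.4 106. ] 41.57962395348627 [630.7 183.9 106. ] -0.5283622452462957
box [618.9  87.   60. ] [549.9 122.1  60. ] [587.8 185.4  60. ] 77.46238897535218 73.84187570110515
paint [427.6 337.2 110. ] bottle [598.9 300.1 135. ]
```

```bash
cat >> h.py <<'E'
D=-1.3115
def go(x,y,z,yawy):
    s=read_state();M=R.from_quat(s['ee_rot']).as_matrix();d=M.T@(np.array([x,y,z])-s['position'])
    cur=np.degrees(np.arctan2(M[1,1],M[0,1]));t=(cur-yawy+180)%360-180
    print("clock",round(s['clock'],2),"pos",s['position'].round(1),"yawY",round(cur,1),"tilt",round(np.degrees(np.arccos(-M[2,2])),2),"F",np.round(s['contact_force'],1),"w",round(s['gripper_width'],1))
    print("shift m",(d/1000).round(4),"turn deg",round(t,1))
E
python3 -c "
from h import *
go(452.5,163.5,230,194.8)"
```

```text
clock 0.1 pos [ 236.2 -578.2  247.3] yawY 112.2 tilt 0.11 F [-0.5  0.3  1.4] w 85.2
shift m [-0.4806  0.6048  0.0184] turn deg -82.6
```

>>> jog_arm --pt "-0.034 0.043 0.001 -6" --pt "-0.072 0.091 0.003 -12" --pt "-0.11 0.138 0.004 -19" --pt "-0.149 0.187 0.006 -26" --pt "-0.187 0.235 0.007 -34" --pt "-0.226 0.284 0.009 -42" --pt "-0.264 0.332 0.01 -50" --pt "-0.303 0.381 0.012 -58" --pt "-0.341 0.429 0.013 -66" --pt "-0.375 0.472 0.014 -74" --hand 1

```text
clock: 1.35
position: [404.9, 2.8, 234.3]
ee_rot: [0.746, -0.666, -0.001, -0.001]
contact_force: [0.7, -0.2, -0.0]
gripper_width: 85.3
```

```bash
python3 -c "
from h import *
go(452.5,163.5,200,194.8);print(read_state()['joints'])"
```

```text
clock 1.35 pos [404.9   2.8 234.3] yawY -173.5 tilt 0.12 F [ 0.7 -0.2 -0. ] w 85.3
shift m [-0.1542 -0.0656  0.0346] turn deg -8.3
[ 0.41106658  0.01170815 -0.50991084 -0.00227633 -1.0488082  -0.29577874]
```

>>> jog_arm --pt "-0.05 -0.022 0.01 -4" --pt "-0.1 -0.045 0.02 -8.3" --pt "-0.14 -0.06 0.03 -8.3" --pt "-0.154 -0.066 0.035 -8.3" --pt "-0.154 -0.066 0.035 -8.3" --pt "-0.154 -0.066 0.035 -8.3"

```text
clock: 2.1
position: [452.5, 162.2, 199.8]
ee_rot: [0.792, -0.61, -0.001, -0.001]
contact_force: [0.1, -0.4, -0.4]
gripper_width: 85.6
```

```bash
python3 -c "
from h import *
go(452.5,163.5,97,194.8)
i=get_image('top');crop('top',i,180,170,380,320,4,'t1',[(452.5,163.5,120)])
i=get_image('side');crop('side',i,240,170,420,350,4,'s1')"
```

```text
clock 2.1 pos [452.5 162.2 199.8] yawY -165.2 tilt 0.11 F [ 0.1 -0.4 -0.4] w 85.6
shift m [-0.001  -0.0003  0.1028] turn deg -0.0
```

View pics/t1.png

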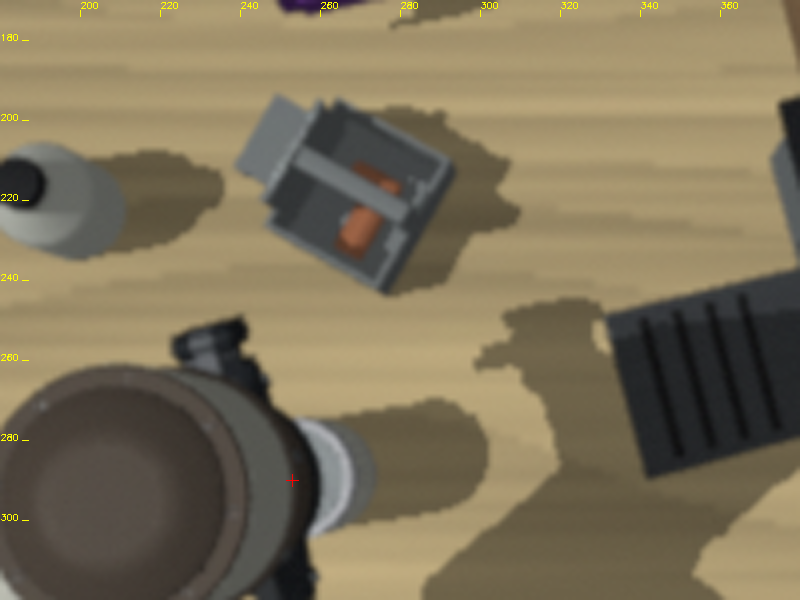

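View pics/s1.png

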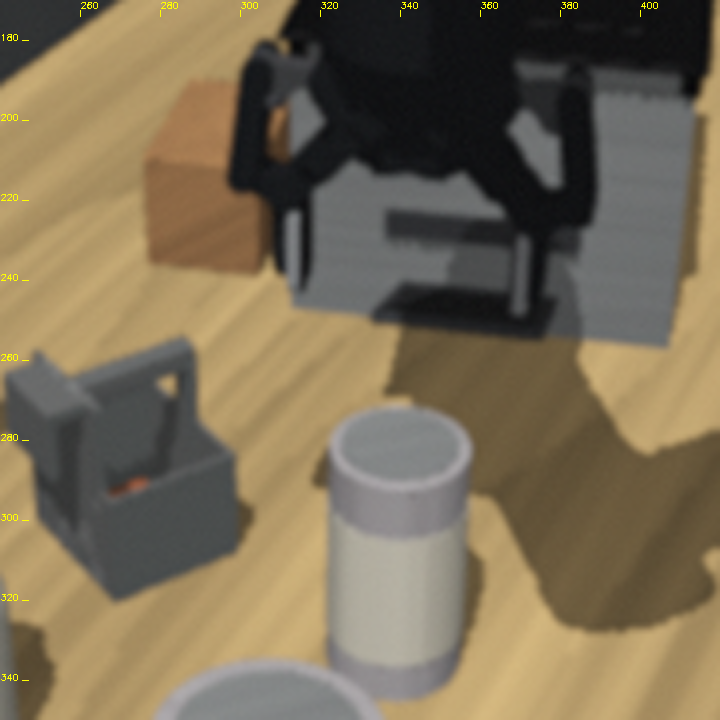

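The side view shows the open pads at columns 310 and 370, straddling the tin at column 340. In the top view the tin agrees with the estimate, marked at (253,290). Now I descend and grip.

>>> jog_arm --pt "-0.001 0 0.03 0" --pt "-0.001 0 0.07 0" --pt "-0.001 0 0.095 0" --pt "-0.001 0 0.103 0" --pt "-0.001 0 0.103 0"

```text
clock: 2.82
position: [452.7, 163.1, 97.5]
ee_rot: [0.792, -0.611, -0.001, -0.001]
contact_force: [0.1, -0.0, 1.3]
gripper_width: 85.3
```

>>> jog_arm --pt "0 0 0 0" --pt "0 0 0 0" --pt "0 0 0 0" --pt "0 0 0 0" --pt "0 0 0 0" --hand -1

```text
clock: 3.45
position: [453.5, 163.5, 99.1]
ee_rot: [0.792, -0.61, -0.0, -0.002]
contact_force: [-1.8, -0.6, 6.3]
gripper_width: 60.7
```

```bash
python3 -c "
from h import *
go(452.5,163.5,200,194.8);go(505.6,-42,200,194.8)"
```

```text
clock 3.45 pos [453.5 163.5  99.1] yawY -165.2 tilt 0.26 F [-1.8 -0.6  6.3] w 60.7
shift m [-0.0006  0.0006 -0.1009] turn deg -0.0
clock 3.45 pos [453.5 163.5  99.1] yawY -165.2 tilt 0.26 F [-1.8 -0.6  6.3] w 60.7
shift m [ 0.2117  0.0016 -0.1015] turn deg -0.0
```

>>> jog_arm --pt "0 0 -0.02 0" --pt "0 0 -0.06 0" --pt "0 0 -0.1 0" --pt "0 0 -0.115 0" --pt "0.04 0 -0.115 0" --pt "0.09 0.001 -0.115 0" --pt "0.14 0.001 -0.115 0" --pt "0.19 0.001 -0.115 0" --pt "0.211 0.0015 -0.115 0" --pt "0.211 0.0015 -0.115 0"

```text
clock: 4.7
position: [503.8, -42.7, 211.5]
ee_rot: [0.791, -0.612, -0.002, -0.001]
contact_force: [-0.3, 0.2, -8.8]
gripper_width: 60.9
```

```bash
python3 -c "
from h import *
go(505.3,-42.5,122,194.8)
i=get_image('side');crop('side',i,240,130,440,330,3,'s2')"
```

```text
clock 4.7 pos [503.8 -42.7 211.5] yawY -165.5 tilt 0.26 F [-0.3  0.2 -8.8] w 60.9
shift m [ 0.0006 -0.0016  0.0895] turn deg -0.3
```

View pics/s2.png

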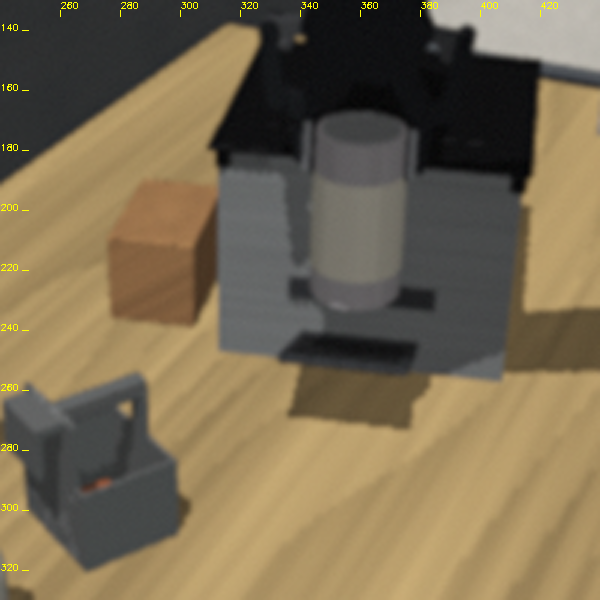

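The side view shows the tin held upright at (360,215), above the lever at (357,245). Now I press it down in stages.

>>> jog_arm --pt "0.001 -0.0015 0.015 0" --pt "0.001 -0.0015 0.03 0" --pt "0.001 -0.0015 0.045 0" --pt "0.001 -0.0015 0.06 0" --pt "0.001 -0.0015 0.072 0" --pt "0.001 -0.0015 0.08 0" --pt "0.001 -0.0015 0.08 0"

```text
clock: 5.62
position: [505.2, -42.3, 130.9]
ee_rot: [0.791, -0.611, -0.002, -0.001]
contact_force: [-0.2, 1.2, -4.7]
gripper_width: 60.9
```

```bash
python3 -c "
from h import *
go(505.3,-42.5,122,194.8)
i=get_image('side');crop('side',i,220,30,440,310,2.1,'s3')"
```

```text
clock 5.62 pos [505.2 -42.3 130.9] yawY -165.4 tilt 0.26 F [-0.2  1.2 -4.7] w 60.9
shift m [ 0.0002 -0.0001  0.0089] turn deg -0.2
```

View pics/s3.png

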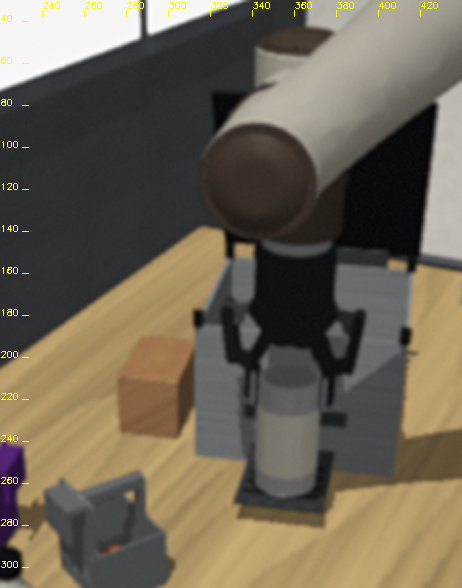

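>>> jog_arm --pt "0 0 0.003 0" --pt "0 0 0.005 0" --pt "0 0 0.007 0" --pt "0 0 0.0085 0" --pt "0 0 0.0085 0" --pt "0 0 0.0085 0"

```text
clock: 6.42
position: [505.2, -42.1, 124.8]
ee_rot: [0.791, -0.611, -0.002, -0.001]
contact_force: [-5.4, 5.8, 8.4]
gripper_width: 61.0
```

The descent stopped at 124.8 with the force reversed, so the tin is on the stop. Releasing.

>>> jog_arm --pt "0 0 0 0" --pt "0 0 0 0" --pt "0 0 0 0" --pt "0 0 0 0" --pt "0 0 0 0" --hand 1

```text
clock: 7.05
position: [505.2, -42.2, 124.7]
ee_rot: [0.791, -0.611, -0.002, -0.001]
contact_force: [-0.7, 1.0, -0.5]
gripper_width: 85.8
```

>>> jog_arm --pt "0 0 -0.02 0" --pt "0 0 -0.06 0" --pt "0 0 -0.11 0" --pt "0 0 -0.15 0"

```text
clock: 7.55
position: [505.7, -42.8, 276.7]
ee_rot: [0.792, -0.611, -0.001, -0.001]
contact_force: [0.2, -0.5, 0.1]
gripper_width: 85.4
```

```bash
python3 -c "
from h import *
go(603,136,230,150.8)"
```

```text
clock 7.55 pos [505.7 -42.8 276.7] yawY -165.3 tilt 0.2 F [ 0.2 -0.5  0.1] w 85.4
shift m [-0.1482 -0.1393  0.0472] turn deg 43.9
```

>>> jog_arm --pt "-0.03 -0.03 0 9" --pt "-0.07 -0.068 0.01 18" --pt "-0.11 -0.105 0.025 27" --pt "-0.14 -0.132 0.04 36" --pt "-0.148 -0.139 0.047 43.9" --pt "-0.148 -0.139 0.047 43.9" --pt "-0.148 -0.139 0.047 43.9"

```text
clock: 8.43
position: [602.6, 135.3, 230.6]
ee_rot: [-0.506, 0.862, 0.001, 0.001]
contact_force: [0.5, 0.7, 1.0]
gripper_width: 85.6
```

```bash
python3 - <<'E'
from h import *
go(603,136,150,150.8)
i=get_image('side');crop('side',i,200,30,440,330,2,'s4')
i=get_image('top');crop('top',i,170,150,540,330,2.1,'t4');cv2.imwrite('pics/top4.png',i[:,:,::-1])
E
```

```text
clock 8.43 pos [602.6 135.3 230.6] yawY 150.9 tilt 0.19 F [0.5 0.7 1. ] w 85.6
shift m [-0.0006 -0.0001  0.0806] turn deg 0.1
```

View pics/s4.png

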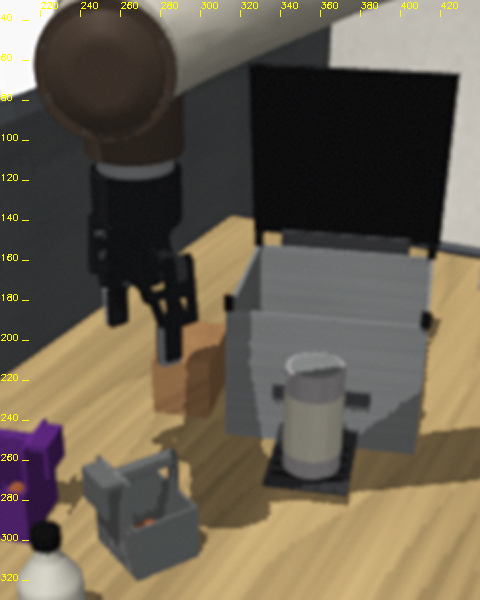

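View pics/t4.png

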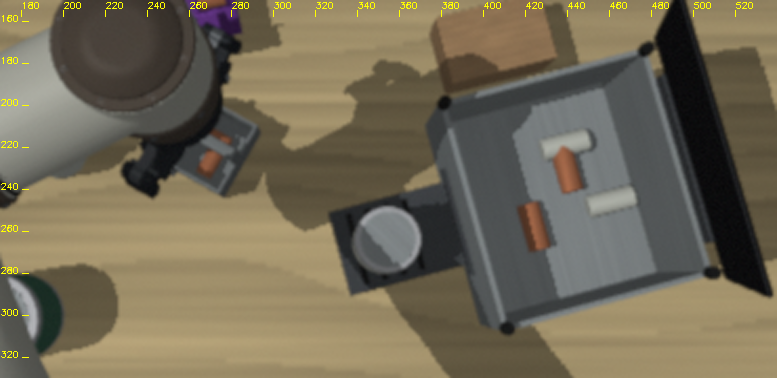

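The lid stays raised with the tin on the lever. In the top view the tin top is at (353,264), and the bin's rim is now visible with its buffers at (378,199) and (408,306). I'll measure the rim closely.

```bash
python3 - <<'E'
from h import *
i=cv2.imread('pics/top4.png')[:,:,::-1]
crop('top',i,360,180,520,320,5,'t5')
E
```

```text
(no output)
```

View pics/t5.png

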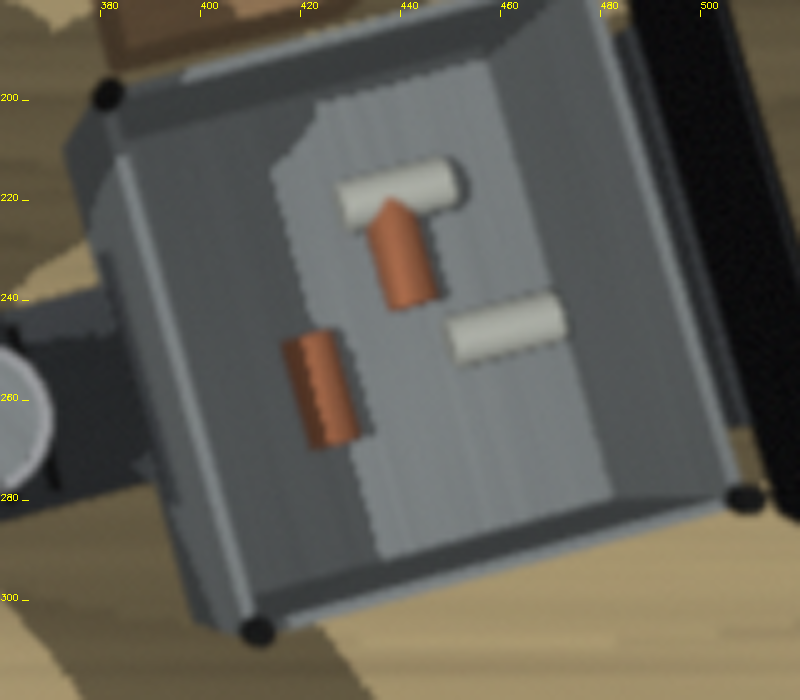

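>>> jog_arm --pt "-0.0005 0 0.025 0" --pt "-0.0005 0 0.06 0" --pt "-0.0005 0 0.08 0" --pt "-0.0005 0 0.08 0"

```text
clock: 9.02
position: [602.1, 134.8, 150.1]
ee_rot: [-0.506, 0.863, 0.002, -0.0]
contact_force: [-0.4, 0.1, 0.6]
gripper_width: 85.6
```

```bash
python3 - <<'E'
from h import *
np.set_printoptions(precision=2,suppress=True)
a=at('top',360+124/5,180+158/5,160);b=at('top',360+246/5,180+590/5,160);u=(a-b)/np.linalg.norm(a-b)
print("rim",a,b,"yaw y",np.degrees(np.arctan2(u[1],u[0])))
B=[at('top',360+x/5,180+y/5,176) for x,y in((108,95),(257,630),(745,498))]
print("buf",*B,[np.linalg.norm(B[0]-B[1]),np.linalg.norm(B[1]-B[2])],"mid",(B[0]+B[1])/2)
m=(B[0]+B[1])/2;d=m-a;print("rim mid on line",a+u*(d@u)*1)
# bin corners outer from lower-left: side rim length
go(603,136,97,150.8)
s=get_image('side');crop('side',s,200,60,340,330,2.2,'s6')
E
```

```text
rim [604.78 -97.37 160.  ] [ 437.5  -142.93  160.  ] yaw y 15.235137627102722
buf [627.04 -89.64 176.  ] [ 422.96 -144.42  176.  ] [ 472.85 -330.3   176.  ] [np.float64(211.2974618401205), np.float64(192.46018145348623)] mid [ 525.   -117.03  176.  ]
rim mid on line [ 525.53 -118.96  160.  ]
clock 9.03 pos [602.1 134.8 150.1] yawY 150.8 tilt 0.19 F [-0.4  0.1  0.6] w 85.6
shift m [-0.   -0.    0.05] turn deg -0.0
```

View pics/s6.png

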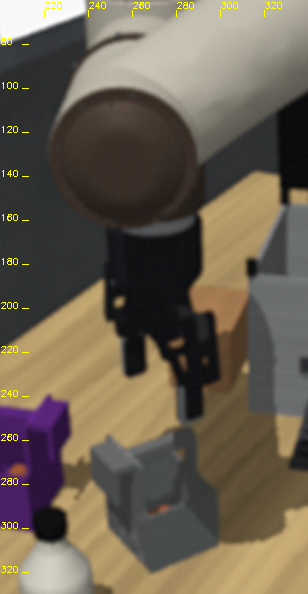

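The side view shows the gripper above the grey caddy, with pads at (255,225) and (282,250) on either side of the bar at (275,265). Descending and gripping the bar.

>>> jog_arm --pt "-0.001 0 0.02 0" --pt "-0.0015 0 0.045 0" --pt "-0.0015 0 0.054 0" --pt "-0.0015 0 0.054 0"

```text
clock: 9.57
position: [604.3, 136.7, 98.3]
ee_rot: [-0.506, 0.862, 0.001, 0.002]
contact_force: [-0.3, 0.0, 0.5]
gripper_width: 85.6
```

>>> jog_arm --pt "0 0 0 0" --pt "0 0 0 0" --pt "0 0 0 0" --pt "0 0 0 0" --pt "0 0 0 0" --pt "0 0 0 0" --pt "0 0 0 0" --hand -1

```text
clock: 10.45
position: [604.2, 136.8, 98.5]
ee_rot: [-0.506, 0.862, 0.001, 0.001]
contact_force: [-2.2, 0.5, 3.8]
gripper_width: 10.9
```

```bash
python3 - <<'E'
from h import *
go(602,136,97,150.8)
s=get_image('side');crop('side',s,200,60,340,330,2.2,'s7')
s=get_image('top');crop('top',s,170,130,340,300,3.5,'t7')
E
```

```text
clock 10.45 pos [604.2 136.8  98.5] yawY 150.8 tilt 0.21 F [-2.2  0.5  3.8] w 10.9
shift m [0.0017 0.0015 0.0015] turn deg 0.0
```

View pics/s7.png

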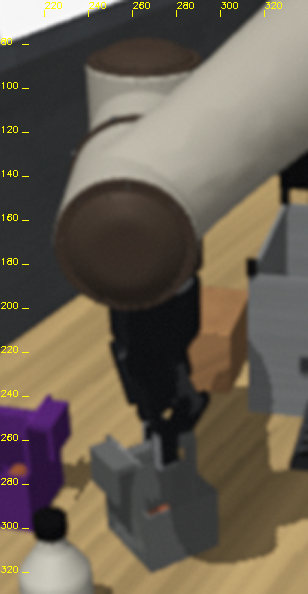

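View pics/t7.png

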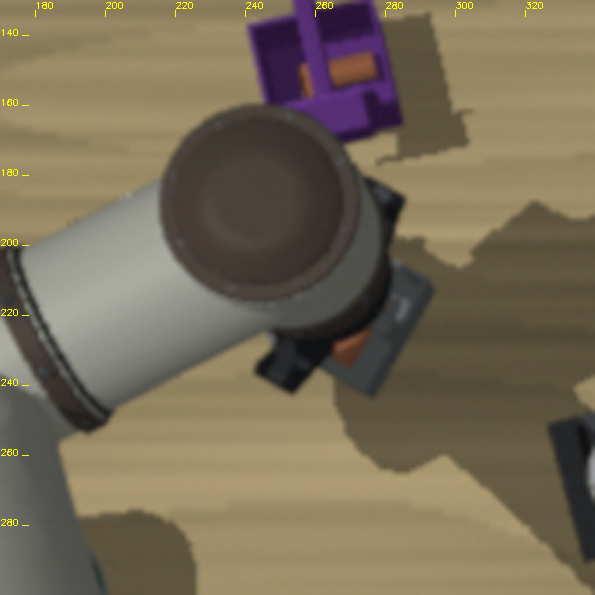

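The pads stopped at 10.9 mm on the grey bar. The top view shows the gripper on the grey caddy, and the purple one at (265,140) is untouched. Next I lift high, turn the caddy and carry it over the bin.

>>> jog_arm --pt "0 0 -0.02 0" --pt "0 0 -0.06 0" --pt "0 0 -0.11 0" --pt "0 0 -0.16 0" --pt "0 0 -0.19 0" --pt "0 0 -0.195 0"

```text
clock: 11.3
position: [604.7, 136.3, 295.1]
ee_rot: [-0.506, 0.863, 0.001, 0.004]
contact_force: [0.0, -0.7, -2.3]
gripper_width: 10.9
```

```bash
python3 - <<'E'
from h import *
go(536,-158.6,295,194.9)
s=get_image('side');crop('side',s,200,30,440,330,2,'s8')
E
```

```text
clock 11.3 pos [604.7 136.3 295.1] yawY 150.8 tilt 0.43 F [ 0.  -0.7 -2.3] w 10.9
shift m [ 0.2909 -0.084  -0.0018] turn deg -44.1
```

View pics/s8.png

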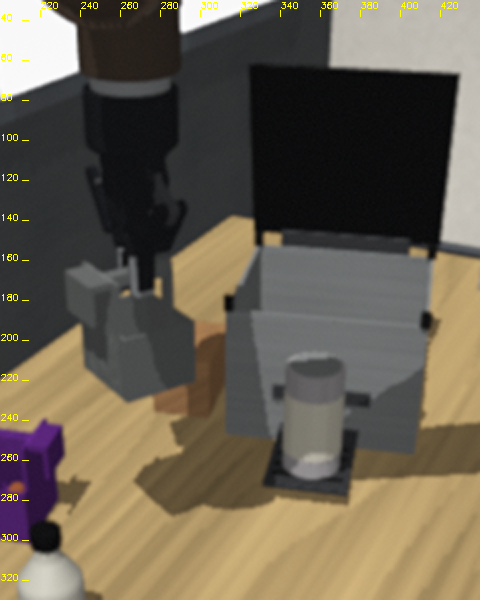

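The caddy is held level at (250,320 in the crop) and the tin is still on the lever. Moving over the bin.

>>> jog_arm --pt "0.015 -0.004 0 -4" --pt "0.045 -0.013 0 -10" --pt "0.08 -0.023 0 -17" --pt "0.12 -0.035 0 -24" --pt "0.16 -0.046 0 -31" --pt "0.2 -0.058 0 -38" --pt "0.24 -0.069 0 -44" --pt "0.27 -0.078 0 -44" --pt "0.286 -0.083 -0.001 -44" --pt "0.291 -0.084 -0.001 -44"

```text
clock: 12.6
position: [535.0, -159.3, 291.9]
ee_rot: [0.792, -0.611, -0.001, -0.002]
contact_force: [0.4, 0.3, -2.2]
gripper_width: 10.5
```

>>> jog_arm --pt "0 0 0 0" --pt "0 0 0 0"

```text
clock: 12.85
position: [535.1, -158.4, 291.5]
ee_rot: [0.792, -0.61, -0.002, -0.002]
contact_force: [-0.0, -1.2, -1.8]
gripper_width: 10.8
```

```bash
python3 - <<'E'
from h import *
go(536,-158.6,210,194.9)
s=get_image('side');crop('side',s,280,30,440,290,2.3,'s9')
s=get_image('top');crop('top',s,320,150,530,320,3.7,'t9')
E
```

```text
clock 12.85 pos [ 535.1 -158.4  291.5] yawY -165.2 tilt 0.3 F [-0.  -1.2 -1.8] w 10.8
shift m [ 0.0008 -0.0007  0.0815] turn deg -0.1
```

View pics/s9.png

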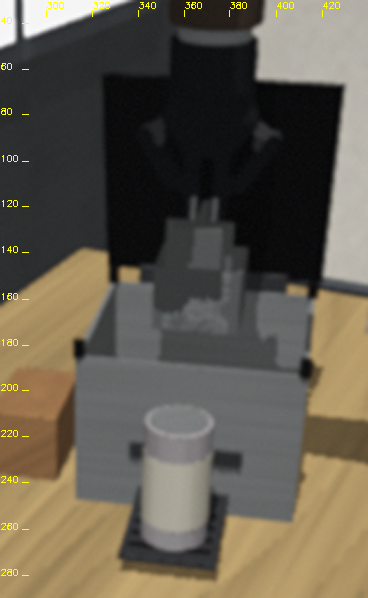

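View pics/t9.png

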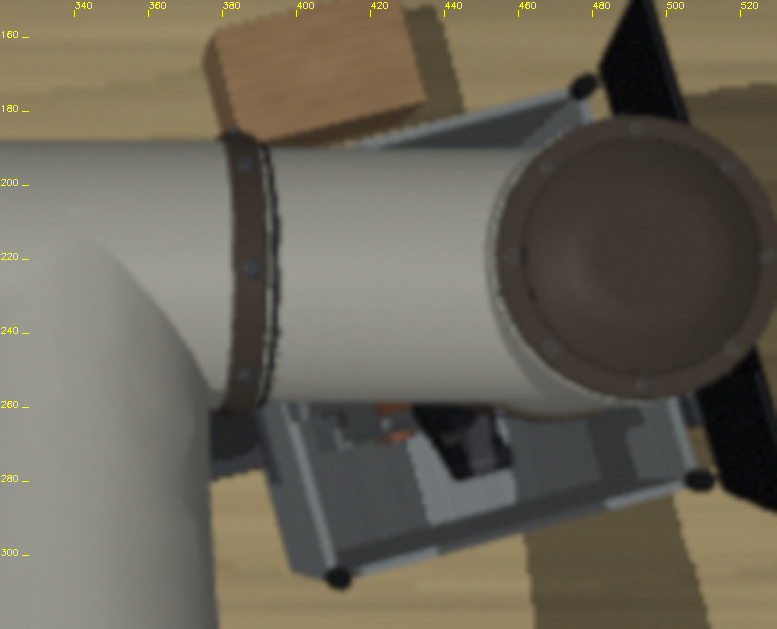

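```bash
python3 - <<'E'
from h import *
for z in (400,450,500,550,600): print(z,px('top',(535,-158.4,z)),px('side',(535,-158.4,z)), at('top',490,218,z))
# hook check: predicted hook outer point positions
d=np.array([np.cos(D),np.sin(D),0]);yv=np.array([-d[1],d[0],0])
p=np.array(read_state()['position'])
for nm,o in (('lip corner+',-55*d+22*yv),('lip corner-',-55*d-22*yv)):
  for z in(9,-27): print(nm,z,px('side',p+o+[0,0,z]))
print('rim mid',px('side',(525.3,-118.3,160)))
E
```

```text
400 [444.09593912 236.99739359] [371.2958279  71.6406472] [ 563.45865732 -227.29309762  400.        ]
450 [452.07425785 233.98372148] [372.77694721  45.57621886] [ 557.42599876 -211.72211189  450.        ]
500 [461.21043246 230.5326893 ] [374.33298237  18.19343712] [ 551.39334021 -196.15112617  500.        ]
550 [471.7762347  226.54163998] [375.96976479 -10.6103179 ] [ 545.36068165 -180.58014044  550.        ]
600 [484.13570938 221.87306187] [377.6937472  -40.94860025] [ 539.32802309 -165.00915471  600.        ]
lip corner+ 9 [354.53956531 127.57754046]
lip corner+ -27 [353.8070645  144.51096228]
lip corner- 9 [376.39508058 129.09893814]
lip corner- -27 [375.28495841 146.12634171]
rim mid [362.42356096 188.91086002]
```

```bash
python3 - <<'E'
from h import *
s=get_image('side');crop('side',s,320,100,400,210,6,'s10',[(525.3,-118.3,160)])
E
```

View pics/s10.png

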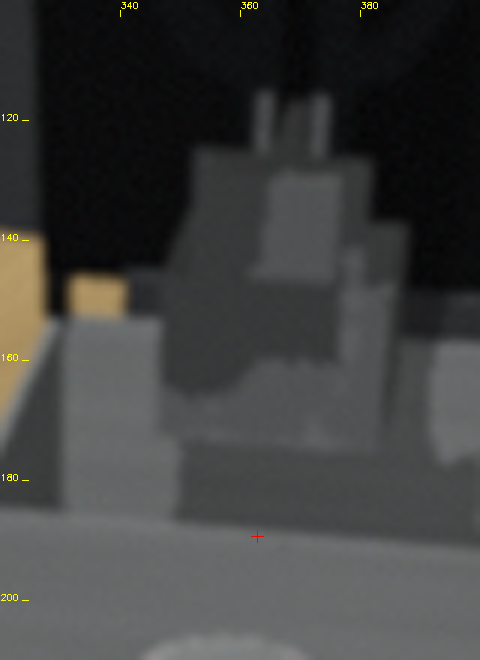

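The lip's lower edge at (361–377,146) matches the prediction to within about 1.5 px. I'll lower until the lip is just above the rim and check again.

>>> jog_arm --pt "0.0005 -0.0007 0.02 0" --pt "0.0005 -0.0007 0.05 0" --pt "0.0005 -0.0007 0.08 0" --pt "0.0005 -0.0007 0.095 0" --pt "0.0005 -0.0007 0.097 0" --pt "0.0005 -0.0007 0.097 0"

```text
clock: 13.75
position: [536.8, -158.5, 196.0]
ee_rot: [0.792, -0.61, -0.0, -0.002]
contact_force: [-0.7, -0.3, -1.7]
gripper_width: 10.7
```

```bash
python3 - <<'E'
from h import *
go(536,-158.6,158.5,194.9)
d=np.array([np.cos(D),np.sin(D),0]);yv=np.array([-d[1],d[0],0])
p=np.array(read_state()['position'])
M=[p+d*-55+yv*s*22+[0,0,z] for s in(1,-1) for z in(9,-27)]
M+=[np.array([525.3,-118.3,160])-2.5*d+yv*k for k in(-50,0,50)]
s=get_image('side');crop('side',s,320,130,410,220,7,'s11');crop('side',s,320,130,410,220,7,'s11m',M)
s=get_image('top');crop('top',s,370,180,470,320,4.2,'t11')
E
```

```text
clock 13.75 pos [ 536.8 -158.5  196. ] yawY -165.2 tilt 0.29 F [-0.7 -0.3 -1.7] w 10.7
shift m [0.     0.001  0.0375] turn deg -0.1
```

View pics/s11m.png

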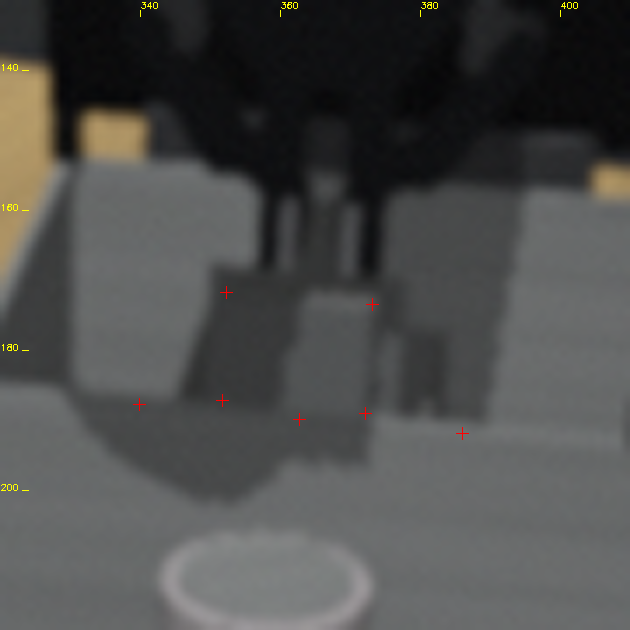

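View pics/t11.png

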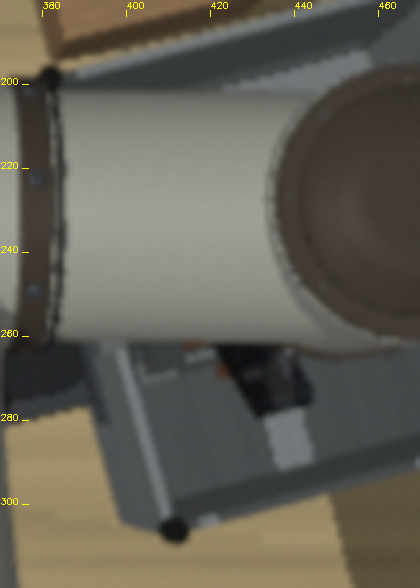

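The lip's lower edge at about (367,188) lies just in front of the rim line at about row 188, as predicted. Lowering gently with force checks.

>>> jog_arm --pt "0.001 0.001 0.004 0" --pt "0.001 0.001 0.009 0" --pt "0.001 0.001 0.014 0" --pt "0.001 0.001 0.019 0" --pt "0.001 0.001 0.024 0" --pt "0.001 0.001 0.028 0"

```text
clock: 14.6
position: [536.1, -159.6, 167.8]
ee_rot: [0.792, -0.61, -0.0, -0.003]
contact_force: [-0.3, -0.1, -1.8]
gripper_width: 11.0
```

```bash
python3 - <<'E'
from h import *
go(536,-159,158.5,194.9)
s=get_image('side');crop('side',s,320,130,410,220,7,'s12')
E
```

```text
clock 14.6 pos [ 536.1 -159.6  167.8] yawY -165.2 tilt 0.31 F [-0.3 -0.1 -1.8] w 11.0
shift m [-0.0006 -0.      0.0093] turn deg -0.1
```

View pics/s12.png

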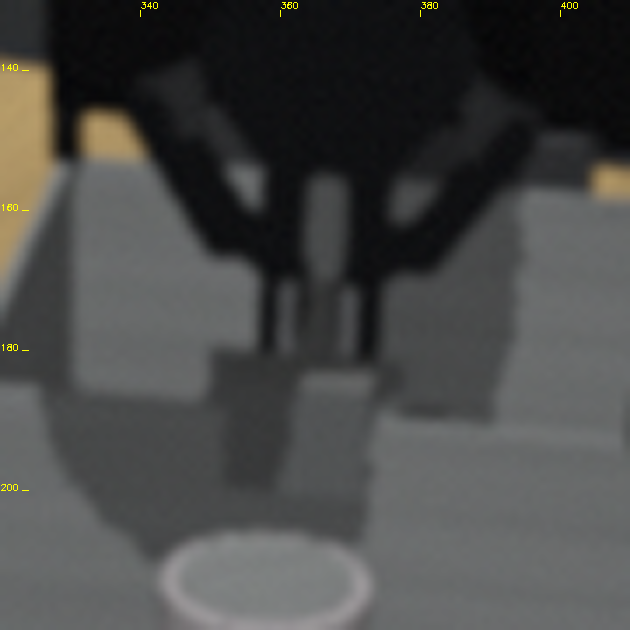

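The lip now hangs in front of the wall, with its lower edge at row 200 and the rim at row 188, and there is no contact force. I'll lower the rest of the way.

>>> jog_arm --pt "0 0 0.003 0" --pt "0 0 0.006 0" --pt "0 0 0.009 0" --pt "0 0 0.01 0" --pt "0 0 0.01 0"

```text
clock: 15.28
position: [535.9, -159.5, 158.0]
ee_rot: [0.792, -0.61, -0.001, -0.003]
contact_force: [-1.5, 0.7, 5.0]
gripper_width: 10.6
```

The hook bears on the rim, with the force rising from -1.8 to +5 N at the expected height. Releasing.

>>> jog_arm --pt "0 0 0 0" --pt "0 0 0 0" --pt "0 0 0 0" --pt "0 0 0 0" --hand 0

```text
clock: 15.78
position: [535.9, -159.5, 157.9]
ee_rot: [0.792, -0.61, -0.001, -0.003]
contact_force: [0.4, -0.1, 0.3]
gripper_width: 42.7
```

>>> jog_arm --pt "0 0 -0.015 0" --pt "0 0 -0.05 0" --pt "0 0 -0.1 0" --pt "0 0 -0.15 0" --pt "-0.03 0 -0.18 0" --pt "-0.07 0 -0.18 0" --pt "-0.12 0 -0.18 0" --pt "-0.16 0 -0.18 0"

```text
clock: 16.77
position: [494.1, -4.4, 339.9]
ee_rot: [0.792, -0.61, 0.0, -0.003]
contact_force: [-0.1, -0.3, -0.0]
gripper_width: 42.9
```

```bash
python3 - <<'E'
from h import *
go(505.2,-42.2,200,194.9)
s=get_image('side');crop('side',s,300,50,440,290,2.4,'s13')
s=get_image('top');crop('top',s,320,150,530,320,3.7,'t13')
E
```

```text
clock 16.77 pos [494.1  -4.4 339.9] yawY -165.2 tilt 0.39 F [-0.1 -0.3 -0. ] w 42.9
shift m [ 0.04   -0.0003  0.1398] turn deg -0.1
```

View pics/s13.png

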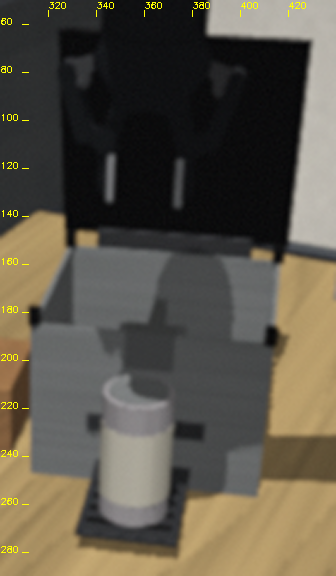

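View pics/t13.png

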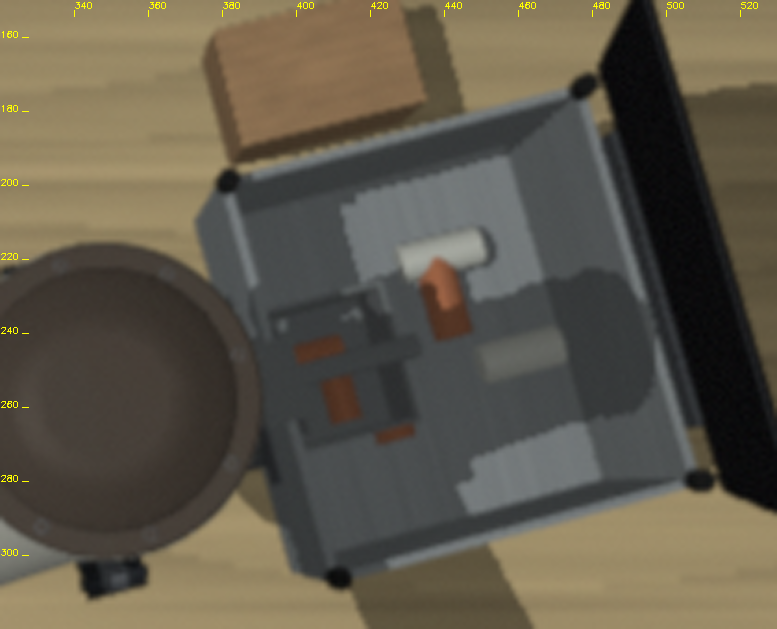

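The caddy hangs inside the front rim with its bar at (410,245) in the top view, and the lid is still up. Now I return to the tin, checking its position against the earlier top picture.

```bash
python3 - <<'E'
from h import *
i=cv2.imread('pics/top4.png')[:,:,::-1];crop('top',i,325,240,395,300,8,'t14',[(505.2,-42.2,145)])
E
```

```text
(no output)
```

View pics/t14.png

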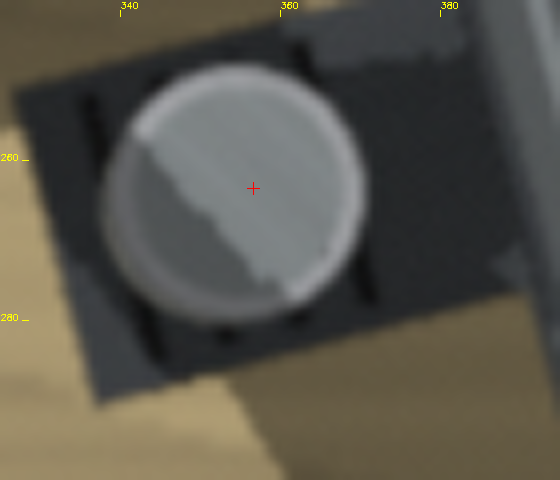

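>>> jog_arm --pt "0.01 0 0.03 0" --pt "0.025 0 0.07 0" --pt "0.037 0 0.11 0" --pt "0.04 0 0.13 0" --pt "0.04 0 0.13 0" --hand 1

```text
clock: 17.5
position: [504.3, -42.0, 209.2]
ee_rot: [0.793, -0.609, -0.001, -0.002]
contact_force: [-0.3, -0.9, -0.5]
gripper_width: 85.7
```

```bash
python3 - <<'E'
from h import *
go(505.2,-42.2,125,194.9)
s=get_image('side');crop('side',s,300,100,440,290,3,'s15')
E
```

```text
clock 17.5 pos [504.3 -42.  209.2] yawY -165.0 tilt 0.3 F [-0.3 -0.9 -0.5] w 85.7
shift m [ 0.0008 -0.0005  0.0842] turn deg 0.1
```

View pics/s15.png

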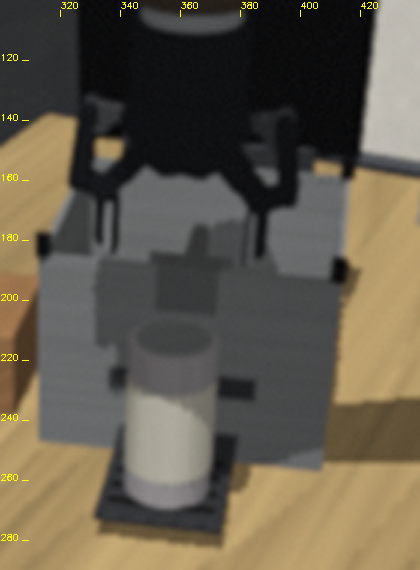

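The top crop shows the tin centred within about 2 mm of the mark. In the side view the pads at columns 333 and 382 straddle it. Descending and gripping.

>>> jog_arm --pt "0.001 -0.0005 0.03 0" --pt "0.001 -0.0005 0.065 0" --pt "0.001 -0.0005 0.083 0" --pt "0.001 -0.0005 0.0835 0"

```text
clock: 18.05
position: [506.8, -42.0, 127.5]
ee_rot: [0.794, -0.608, 0.0, -0.003]
contact_force: [-0.9, 0.0, -0.1]
gripper_width: 85.2
```

>>> jog_arm --pt "0 0 0 0" --pt "0 0 0 0" --pt "0 0 0 0" --pt "0 0 0 0" --pt "0 0 0 0" --hand -1

```text
clock: 18.68
position: [507.0, -42.3, 129.7]
ee_rot: [0.794, -0.608, 0.001, -0.004]
contact_force: [-2.7, -0.8, 6.3]
gripper_width: 60.6
```

>>> jog_arm --pt "0 0 -0.006 0" --pt "0 0 -0.014 0" --pt "0 0 -0.022 0" --pt "0 0 -0.03 0" --pt "0 0 -0.04 0" --pt "-0.005 0 -0.05 0" --pt "-0.01 0 -0.065 0" --pt "-0.015 0 -0.08 0" --pt "-0.02 0 -0.09 0" --pt "-0.03 0 -0.095 0"

```text
clock: 19.92
position: [498.6, -13.2, 225.6]
ee_rot: [0.794, -0.608, 0.001, -0.004]
contact_force: [0.2, -0.1, -8.1]
gripper_width: 60.5
```

```bash
python3 - <<'E'
from h import *
go(452.5,163.5,215,194.9)
s=get_image('side');crop('side',s,280,50,440,290,2.4,'s16')
s=get_image('top');crop('top',s,320,150,530,320,3.7,'t16')
E
```

```text
clock 19.93 pos [498.6 -13.2 225.6] yawY -164.9 tilt 0.52 F [ 0.2 -0.1 -8.1] w 60.5
shift m [-0.1826 -0.0013  0.0111] turn deg 0.2
```

View pics/s16.png

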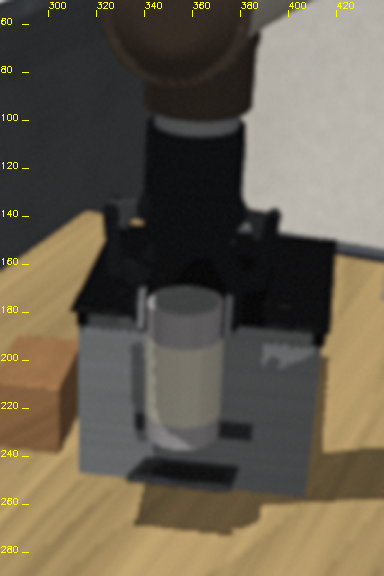

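The tin is held at (355,215), the lever is back up and the lid appears shut. Carrying the tin back to its old free spot.

>>> jog_arm --pt "-0.02 0 0 0" --pt "-0.06 0 0 0" --pt "-0.11 -0.001 0.005 0" --pt "-0.15 -0.001 0.01 0" --pt "-0.178 -0.001 0.01 0" --pt "-0.183 -0.001 0.01 0" --pt "-0.183 -0.001 0.01 0"

```text
clock: 20.9
position: [451.4, 164.1, 215.4]
ee_rot: [0.794, -0.608, 0.001, -0.004]
contact_force: [-1.5, -1.0, -7.8]
gripper_width: 60.5
```

>>> jog_arm --pt "0 0 0.03 0" --pt "0 0 0.065 0" --pt "0 0 0.09 0" --pt "0 0 0.1 0" --pt "0 0 0.104 0" --pt "0 0 0.104 0"

```text
clock: 21.65
position: [452.7, 164.7, 112.2]
ee_rot: [0.794, -0.608, 0.001, -0.004]
contact_force: [0.3, 0.8, -7.8]
gripper_width: 60.2
```

>>> jog_arm --pt "0 0 0.002 0" --pt "0 0 0.004 0" --pt "0 0 0.006 0" --pt "0 0 0.0075 0" --pt "0 0 0.008 0" --pt "0 0 0.008 0"

```text
clock: 22.4
position: [452.7, 164.7, 104.8]
ee_rot: [0.794, -0.607, 0.002, -0.004]
contact_force: [-4.2, -1.2, 1.5]
gripper_width: 60.6
```

The tin is on the bench: contact came at 104.8, as expected. Releasing and retreating.

>>> jog_arm --pt "0 0 0 0" --pt "0 0 0 0" --pt "0 0 0 0" --pt "0 0 0 0" --pt "0 0 0 0" --hand 1

```text
clock: 23.02
position: [452.8, 164.8, 104.9]
ee_rot: [0.794, -0.607, 0.002, -0.004]
contact_force: [0.1, 0.2, -0.3]
gripper_width: 85.3
```

>>> jog_arm --pt "0 0 -0.02 0" --pt "0 0 -0.06 0" --pt "0 0 -0.11 0" --pt "0 0 -0.16 0" --pt "0 0 -0.2 0" --pt "-0.04 0 -0.22 0" --pt "-0.09 0 -0.22 0" --pt "-0.14 0 -0.22 0" --pt "-0.18 0 -0.22 0" --pt "-0.2 0 -0.22 0"

```text
clock: 24.28
position: [398.0, 358.2, 325.0]
ee_rot: [0.795, -0.607, 0.002, -0.004]
contact_force: [0.6, -0.5, 0.2]
gripper_width: 85.2
```

```bash
python3 - <<'E'
from h import *
go(452.5,163.5,215,194.9)
s=get_image('side');cv2.imwrite('pics/s17f.png',s[:,:,::-1]);crop('side',s,270,130,430,280,4.5,'s17')
s=get_image('top');cv2.imwrite('pics/t17.png',s[:,:,::-1])
E
```

```text
clock 24.27 pos [398.  358.2 325. ] yawY -164.7 tilt 0.51 F [ 0.6 -0.5  0.2] w 85.2
shift m [ 0.2025 -0.0003  0.1095] turn deg 0.4
```

View pics/s17f.png

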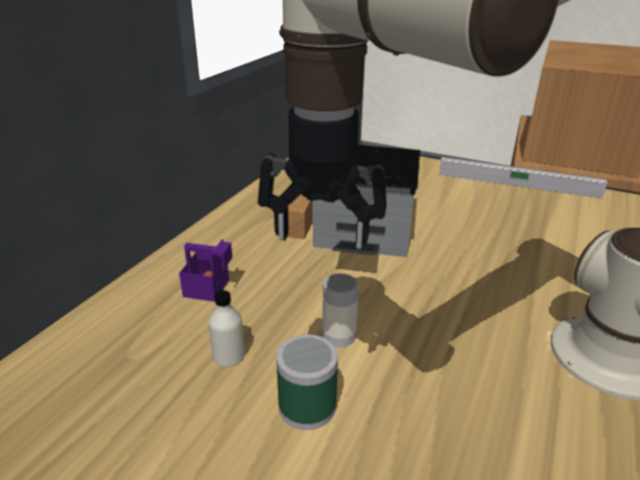

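View pics/s17.png

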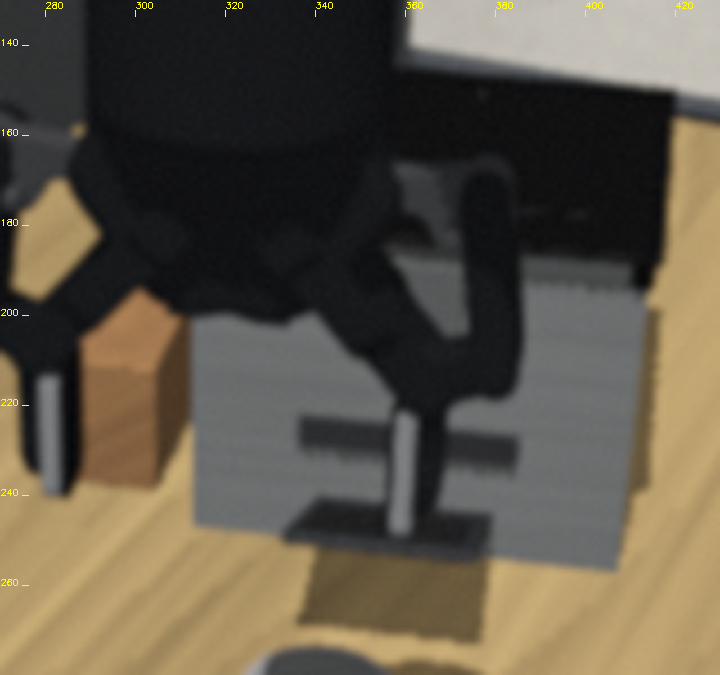

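View pics/t17.png

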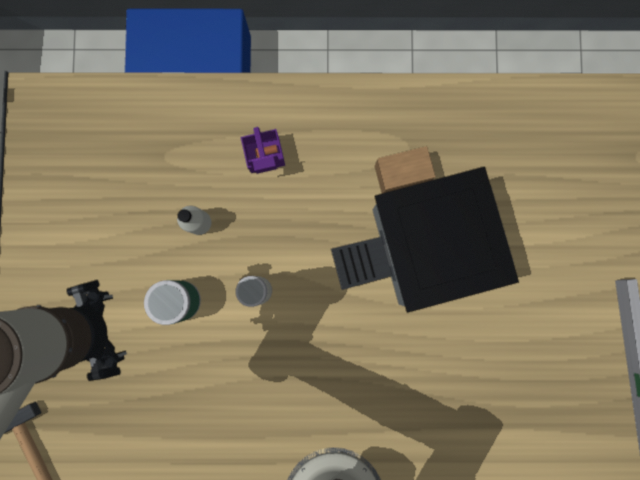

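The top view shows the lid corners at their original pixels (375,196), (485,167), (518,282) and (407,312). The tin stands at (252,291), and the bystanders are unmoved. I'll move the gripper aside to see the hook under the lid.

>>> jog_arm --pt "0 0.03 -0.02 0" --pt "0 0.07 -0.05 0" --pt "0 0.11 -0.08 0" --pt "0 0.13 -0.08 0" --pt "0 0.13 -0.08 0"

```text
clock: 25.0
position: [271.8, 321.8, 404.7]
ee_rot: [0.795, -0.606, 0.001, -0.005]
contact_force: [0.4, -0.8, 0.6]
gripper_width: 85.5
```

```bash
python3 - <<'E'
from h import *
s=get_image('side');crop('side',s,270,130,430,280,4.5,'s18')
t=get_image('top');a=cv2.imread('pics/top0.png').astype(int);d=np.abs(a-t[:,:,::-1].astype(int)).sum(2)
print("lid diff",d[170:310,380:515].mean(),"bottle",d[200:240,175:212].mean(),"carton",d[148:190,378:435].mean(),"paint",d[280:325,145:195].mean())
E
```

```text
lid diff 2.9006878306878305 bottle 1.6094594594594596 carton 1.6633249791144529 paint 1.5591111111111111
```

View pics/s18.png

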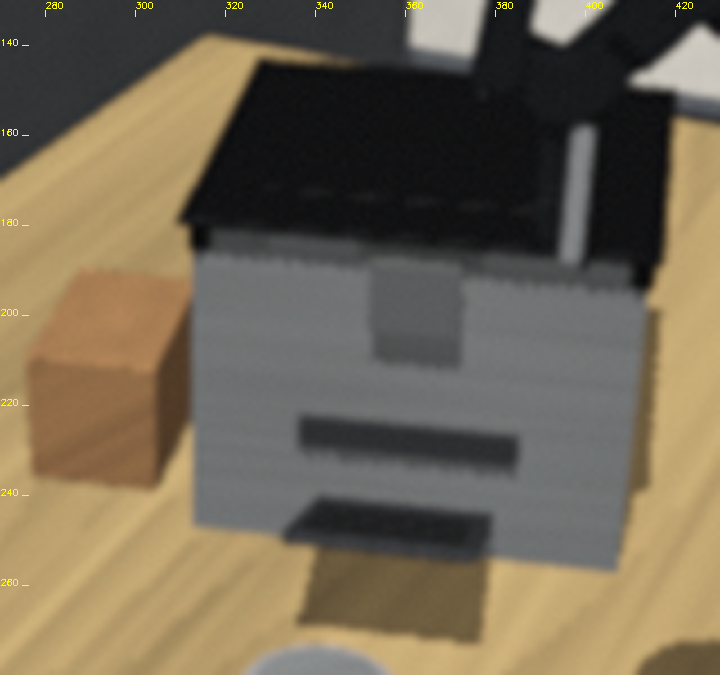

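The hook lip shows over the front rim at (360,200) under the shut lid. The lid edge at row 180–192 matches the first picture. Handing in.

```bash
python3 -c "
from h import *
print(job_done())"
```

```text
the job is handed in; nothing more can be done
None
```

The job is done and was handed in at about 25 s; `job_done()` gives no verdict. I pressed the lever down to its stop with the slim tin, so the lid stayed raised by itself, and hung the grey caddy on the front rim. Then I lifted the tin off, the lid fell shut over the caddy, and I stood the tin upright where it had been.

**Last checks:**
- **Lid:** In the top view its corners are back at their original pixels, and in the side view its edge matches the first picture.
- **Caddy:** The hook lip shows centred over the front rim under the lid.
- **Bystanders:** The paint tin, bottle and carton have not moved in the top image.
- **Gripper:** It is open, clear of everything, and reads about 0 N.

No check failed. The two cameras disagreed by up to about 2 px on where the rim is, which was well inside the hook's clearance.

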